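# Roll a bearing sleeve up the loading ramp to its stop

### The arm

A 6-joint arm with a two-finger parallel gripper is mounted at the origin on the work surface. World frame = base frame: x ahead of the robot, y to its left, z up, the work surface at z = 0. Lengths are in m, angles in degrees, forces in N, time in s.
With the tool pointing down it reaches from about 0.4 to 0.825 m from the base axis. Payload 7 kg.
Tool frame: the origin (TCP) lies on the mounting face of the last link; the fingertips stand 178 mm ahead of it and the grasp point (between the pads) lies 159 mm ahead of it (ctrl.tip_extent is the distance from the TCP to the fingertips, in m); z points along the fingers, y is the direction in which the jaws open and shut (so a half turn about z gives the same grasp; the last joint's range is limited). The gripper opens to 88 mm and grips with 3 to 60 N. Pads are 19 mm wide; open, the fingers measure 130 mm over their backs; the gripper's body (78 mm by 193 mm) begins 47 mm behind the grasp point.
Start: joints at [-46.576, 20.546, 0.682, 0, -70.136, -16.507], TCP at [0.306, -0.602, 0.405] pointing down, gripper open.
Joint ranges: [-176.03, 176.03], [-82.01, 121.73], [-58.28, 71.71], [-173.87, 95.51], [-174.79, -0.11], [-173.66, 173.66]. Speed limits (degrees/s): [136.94, 136.94, 172.46, 180, 180, 180].

### API

Orientations are given as [roll, pitch, yaw] about the fixed x, y, z axes, in that order (R = Rz(yaw) Ry(pitch) Rx(roll)).
In Python, from plant import ctrl gives the robot as it stands. The module is installed in compiled form; this text tells all that it offers.
- The arm moves only by the tool carry_out, never from a script. Its argument "moves" is text: rows parted by semicolons, each of 7 numbers parted by spaces: the finger opening in m, from 0 to 0.0876, then the shift along the tool's x, y, z in m, then the turn, a rotation vector about the tool's x, y, z in rad. A call has 1 to 20 rows; each row is the pose to reach, as a shift and turn from the pose commanded when the call began, along the tool's axes at that moment; what a row does not reach only later rows make up. A row lasts 1/10 s, in which the tool goes at most 50 mm and 8.59 degrees, less where a joint would pass 70% of its speed; a pose out of reach is approached as far as the arm can. A call with a gripper value outside its range is refused whole. The fingers move at their own pace and stop on an object; the grip force is fixed at half the most. Time passes only in rows, so rows that repeat a pose let the fingers close. It gives the time, the measured TCP pose, the force and the opening at its end, in the units of the state.
- ctrl.get_obs(): the state, without advancing time (a new reading comes with each control period).
- ctrl.snapshot(name): name is "side" or "top"; returns a dict with "image" (384x512x3 uint8, red, green, blue), "K" (3x3 intrinsics, pixels), "k1" (the pictures are not rectified: a ray, as slopes to the right and down, at radius r is drawn at 1 + k1 r^2 times it, then the intrinsics apply), "R" (3x3) and "t" (3): a world point X has camera coordinates R X + t. Camera axes: x right, y down, z forward; pixel columns grow to the right and rows downward; lengths in m; the calibration is good to about 2 mm. A picture is of the moment at which its call begins. There is no depth.
- ctrl.close_job(): hands the job in, once; it reports no verdict.
Trained networks look in a picture, given as the dict that the camera call returned (one of the last four; its "shot" number tells which), for a name from the list of things; names that differ only in an ending like _2 or _b are one class to them, and where a whole thing is asked for, a point or a joint stands for the part that bears it (a point fixed in the world has none). Each returns a list of dicts, best first, with "confidence" (0 to 1); they miss things now and then, are a little off and sometimes report something else, mostly with a low value. They report only what shows in the picture. A call takes as long as a camera call. They do not tell look-alikes from the thing itself.
- ctrl.recognise(picture, label): "extent" ([left, top, right, bottom] in pixels, round what is visible of it).
- ctrl.trace(picture, label): "region" (384x512 bool, what is visible of it) and "extent" ([left, top, right, bottom] in pixels, round what is visible of it).
- ctrl.mark_of(picture, label): "at" ([row, column] in pixels: a listed point, or the origin of a listed thing).
The state is a dict: "clock": time; "joint_pos": joint angles; "qvel": joint speeds; "tau": joint torques, N m; "tool_pos": TCP position; "orientation": TCP orientation; "force": force on the tool from outside, world axes, zero at the start; "moment": the same for the moment, N m; "opening": finger opening in m.
Only numpy, scipy, OpenCV 4.12 (cv2) and the standard library are available. Lean on these libraries where they do the work, as an engineer would, in place of code of your own. Each camera call takes 0.05 s, during which the arm holds its last target.

### The job

Push the sliding gate bar fully sideways out of the ramp's lane with the fingertips, then push the bearing sleeve slowly up the ramp until it lies squarely against the end stop, without ever letting it get away and roll back down, and without gripping or lifting it. Finish holding the sleeve lightly against the stop with the fingers, because it rolls down if let go. Leave the other things on the bench alone.

Things in the scene. Friction and masses are not known exactly. Their poses are not given: they have to be found in the camera images.
- deck: Sloping lane of the fixed steel ramp. Origin on its surface, mid-width, at the foot of the slope. x runs uphill along the surface (12 degrees above level), y level across the lane to the left, z square to the surface. End stop: plate across the top, face at x = 228 mm, 47 mm high. Lane 78 mm wide between 5 mm strips 10 mm high. A sleeve touching the stop has its centre at x = 200, z = 28 mm.
- ramp: The ramp's base, fixed to the bench. Origin on the bench 8 mm below the foot of the slope, mid-width; x level in the uphill direction, y to the left, z up. Below the foot (x < 0) a level landing, its surface 8 mm above the bench, runs back 106 mm with the same side strips and ends in a lip 4 mm high. Whole ramp 360 mm long, 100 mm wide, 100 mm high at the stop.
- sleeve_center (a point): Centre of the plain steel bearing sleeve with black bore ends: a smooth, lightly oiled cylinder 56 mm in diameter, 70 mm long, 0.45 to 0.8 kg, lying across the landing and free to roll. Its y axis is the cylinder's axis; x and z turn as it rolls. It starts nearly square to the lane, centre 30 to 62 mm back from the foot of the slope.
- gate_plate (a point): Centre of the face of the push plate on the end of the gate bar: 34 mm wide along the lane, 24 high, 6 thick. y points out of the face, level, to the lane's left; push it along -y. x is level uphill, z up. Shut, the face is 40 mm left of mid-lane, 52 mm above the bench. The bar, 14 mm wide and 12 high, crosses the lane into a grey guide block 70 to 100 mm right of mid-lane, 69 mm high.
- gate (a joint): Travel of the gate bar in m: 0 fully across the lane, 0.10 fully out at its end stop (the plate is then just outside the lane's right strip). It needs about 2 to 3 N to slide and stays where it is left.
- spare: Bystander: short steel ring, 48 mm in diameter, 45 mm high, standing on end on the bench; origin under its centre.
- socket: Bystander: dark steel socket, 30 mm in diameter, 45 mm high, standing; origin under its centre.
- tin: Bystander: closed red tin, 60 mm in diameter, 55 mm high, standing; origin under its centre.
- driver: Bystander: screwdriver 170 mm long with orange handle, lying on the bench along its x axis.
Not all that is in view belongs to the job. Leave any purple or yellow look-alike of the part that bears sleeve_center alone.

How it is judged:
By the outcome, as a careful person would: the job done as asked, in the order asked, and still so for the second after the job is handed in, while the arm keeps its last pose, push and grip.
It also fails if it takes over 48 s, if anything falls off the work surface, if the arm or the gripper's body presses on something with over 40 N, if the wrist force passes 120 N, or if a joint passes its speed limit or range.

## Working session

There is one attempt and no reset: what is moved stays moved. The work goes in short steps, Python scripts to look and compute and a tool call to move; the robot and the scene stay as the last step left them, time stands still between calls to the robot, and variables do not carry over. Pictures are saved under pics/ and viewed, and the job is handed in when it is done.

Besides the shell and the picture viewer there is one more tool, called as name(argument=value, ...) on one line, values as JSON. carry_out: Moves the arm, as the interface text tells. Its arguments: {"type":"object","properties":{"moves":{"type":"string"}},"required":["moves"]}

```bash
mkdir -p pics; python3 - <<'E'
from plant import ctrl
import cv2,json,pickle
o=ctrl.get_obs();print(o, ctrl.tip_extent)
S={}
for n in("side","top"):
    s=ctrl.snapshot(n);S[n]=s
    cv2.imwrite(f"pics/a_{n}.png",cv2.resize(s["image"][:,:,::-1],(800,600)))
    print(n,s["K"].tolist(),s["k1"],s["R"].tolist(),s["t"].tolist() if hasattr(s["t"],'tolist') else s["t"])
    for l in("deck","ramp","sleeve_center","gate_plate","spare","socket","tin","driver"):
        print(l,[(round(d["confidence"],2),[round(float(v),1) for v in d["at"]]) for d in ctrl.mark_of(s,l)[:3]])
pickle.dump(S,open("a.pkl","wb"))
E
```

```text
{'clock': 0.0, 'joint_pos': array([-4.65757228e+01,  2.05907058e+01,  6.35541783e-01, -2.12357682e-02,
       -7.01352178e+01, -1.65059687e+01]), 'qvel': array([-0.02192662, -0.04051668,  0.0242485 , -0.02239744, -0.10863586,
       -0.04627356]), 'tau': array([ 6.93874408e-04, -5.82723820e+01,  2.93064505e+01,  6.99728027e+00,
        7.11413290e-03, -1.39850308e-04]), 'tool_pos': array([ 0.30549586, -0.60170164,  0.4037406 ]), 'orientation': array([ 1.79907670e+02, -6.54101869e-03, -1.53088918e+02]), 'force': array([ 0.28006704, -0.21393863, -0.06750919]), 'moment': array([ 0.01028637, -0.01794128, -0.03941081]), 'opening': 0.08768801775495114} 0.1781
side [[464.8933388452871, 0.0, 258.5101571305266], [0.0, 464.8933388452871, 197.70229128686262], [0.0, 0.0, 1.0]] -0.0010766851237269223 [[0.7706442545591122, -0.6370958896286545, 0.014705792508527585], [-0.344719573986142, -0.4361665436617386, -0.8312202845822432], [0.5359812013735589, 0.6355057620576273, -0.5557486645649369]] [-0.4492154077903125, 0.2657379406721569, 0.7279735084535369]
deck [(0.59, [226.8, 263.6]), (0.41, [233.5, 2
[... 341 characters left out ...]
263.62528090498364], [0.0, 486.44695921796796, 188.86448725058025], [0.0, 0.0, 1.0]] -0.09669102512056596 [[0.0072267984629077785, -0.9998499378322999, 0.015744052868373312], [-0.9975583500005307, -0.008302134446766423, -0.06934272065506013], [0.0694630241797347, -0.01520448553465179, -0.9974686520845815]] [-0.003413637909051467, 0.5761740792772699, 1.2636272585860762]
deck [(0.6, [190.0, 276.2])]
ramp [(0.91, [188.5, 273.5])]
sleeve_center [(0.82, [261.9, 256.6]), (0.66, [197.7, 292.1]), (0.61, [163.5, 351.2])]
gate_plate []
spare [(0.53, [144.6, 170.5])]
socket [(0.51, [129.5, 317.1])]
tin [(0.62, [90.0, 219.8]), (0.5, [191.4, 244.7]), (0.4, [188.2, 274.4])]
driver [(0.92, [225.8, 326.2])]
```

View pics/a_side.png

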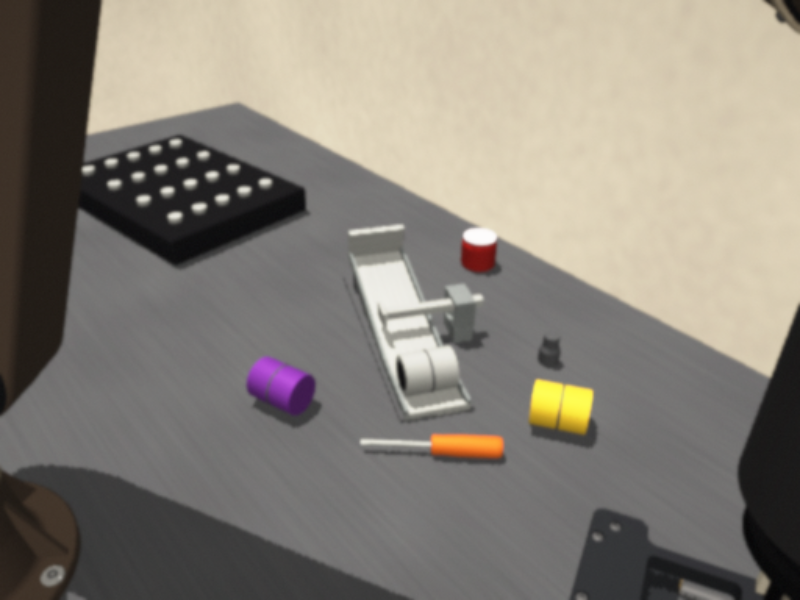

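View pics/a_top.png

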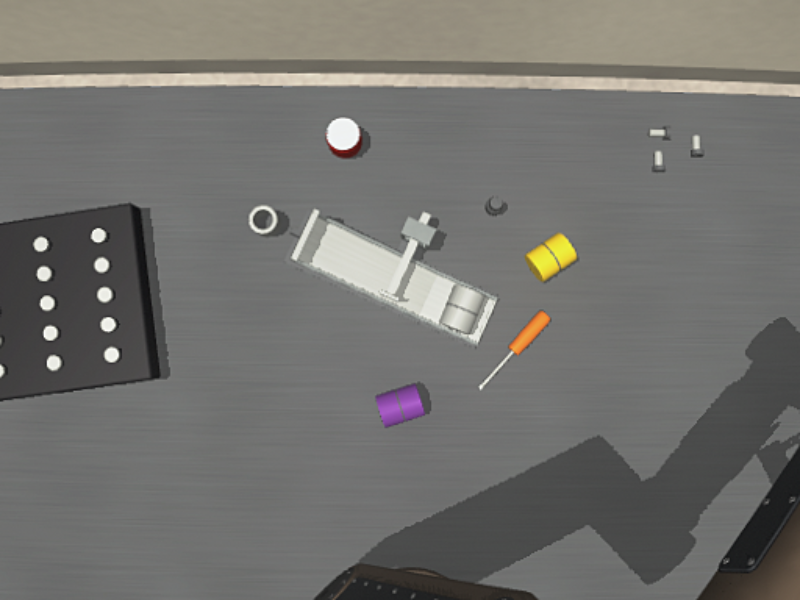

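The pictures show the ramp running uphill to the upper-left in the top view: foot near (440,290), stop near (305,235), guide block near (420,230). The steel sleeve sits at (463,308); the purple and yellow ones are look-alikes. I'll zoom in next to fit the ramp pose.

```bash
python3 - <<'E'
import pickle,cv2
S=pickle.load(open("a.pkl","rb"))
def crop(n,x0,y0,x1,y1,k):
    im=S[n]["image"][y0:y1,x0:x1,::-1]
    im=cv2.resize(im,None,fx=k,fy=k,interpolation=cv2.INTER_CUBIC)
    for x in range(x0-x0%10+10,x1,10): cv2.putText(im,str(x),((x-x0)*k,8),0,.3,(0,255,255));cv2.line(im,((x-x0)*k,10),((x-x0)*k,14),(0,255,255))
    for y in range(y0-y0%10+10,y1,10): cv2.putText(im,str(y),(0,(y-y0)*k),0,.3,(0,255,255));cv2.line(im,(20,(y-y0)*k),(24,(y-y0)*k),(0,255,255))
    cv2.imwrite(f"pics/b_{n}.png",im);print(im.shape)
crop("top",180,128,325,226,5)
crop("side",215,138,315,270,4)
E
```

```text
(490, 725, 3)
(528, 400, 3)
```

View pics/b_top.png

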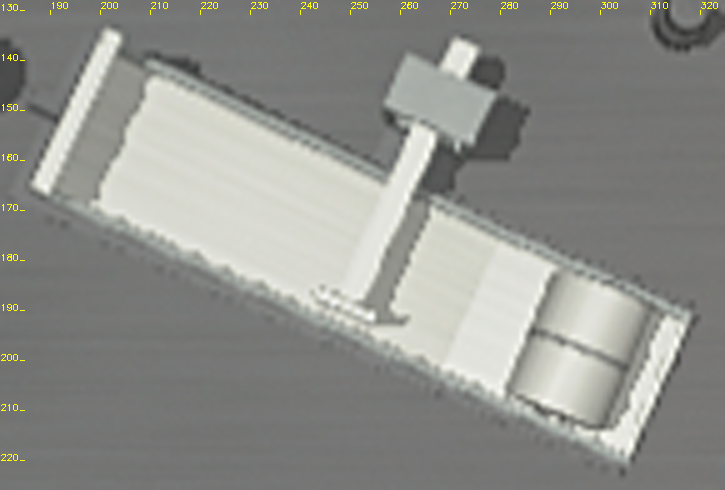

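View pics/b_side.png

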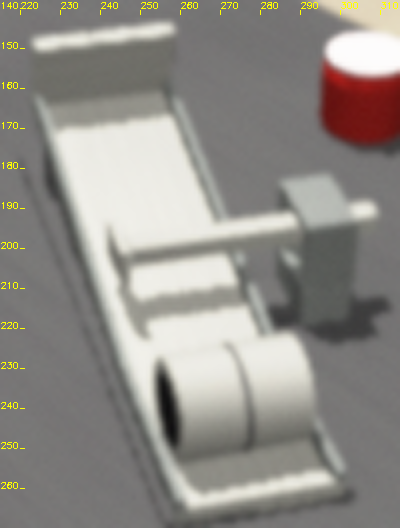

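```bash
cat > h.py <<'E'
import numpy as np,cv2
def dist(s): return np.array([s["k1"],0,0,0.])
def proj(s,X):
    return cv2.projectPoints(np.atleast_2d(np.array(X,float)),cv2.Rodrigues(np.array(s["R"]))[0],np.array(s["t"],float),np.array(s["K"]),dist(s))[0][:,0]
def back(s,uv,z):
    p=cv2.undistortPoints(np.array([[uv]],float),np.array(s["K"]),dist(s))[0,0]
    R=np.array(s["R"]);t=np.array(s["t"]);d=R.T@np.array([p[0],p[1],1]);c=-R.T@t
    return c+d*(z-c[2])/d[2]
E
python3 - <<'E'
import pickle,numpy as np
from h import *
S=pickle.load(open("a.pkl","rb"))
T,D=S["top"],S["side"]
np.set_printoptions(precision=4,suppress=True)
for nm,s,uv,z in [("lipR",T,(316.5,190.5),.012),("lipL",T,(304,220),.012),("footR",T,(278,176.5),.008),("footL",T,(270,199.5),.008),
 ("stopR",T,(200.5,133.5),.1),("stopL",T,(186,165.5),.1),("stopR2",T,(204,135),.1),("stopL2",T,(189.5,167),.1),
 ("plTop1",T,(243,186),.064),("plTop2",T,(255,191.5),.064),("barfarR",T,(275,137.5),.058),("barfarL",T,(269.5,135.5),.058),("bar nearplate",T,(249,187),.058),
 ("blk1",T,(261,138.5),.069),("blk2",T,(279,146.5),.069),("blk3",T,(274.5,157.5),.069),("blk4",T,(256,149),.069),
 ("SlipL",D,(262,263),.012),("SlipR",D,(299,260),.012),("SstopL",D,(223.5,148),.1),("SstopR",D,(258,145),.1)]:
    print(nm,back(s,uv,z))
E
```

```text
lipR [ 0.5735 -0.1399  0.012 ]
lipL [ 0.4949 -0.1067  0.012 ]
footR [ 0.6104 -0.0373  0.008 ]
footL [ 0.5488 -0.0163  0.008 ]
stopR [0.7078 0.1609 0.1   ]
stopL [0.6272 0.1954 0.1   ]
stopR2 [0.7041 0.152  0.1   ]
stopL2 [0.6235 0.1867 0.1   ]
plTop1 [0.58   0.0543 0.064 ]
plTop2 [0.5662 0.0237 0.064 ]
barfarR [ 0.7068 -0.0268  0.058 ]
barfarL [ 0.7119 -0.0125  0.058 ]
bar nearplate [0.578  0.0391 0.058 ]
blk1 [0.7019 0.0095 0.069 ]
blk2 [ 0.6817 -0.0367  0.069 ]
blk3 [ 0.6532 -0.0254  0.069 ]
blk4 [0.6746 0.022  0.069 ]
SlipL [ 0.5026 -0.1078  0.012 ]
SlipR [ 0.5662 -0.1472  0.012 ]
SstopL [0.6329 0.1972 0.1   ]
SstopR [0.7096 0.1575 0.1   ]
```

```bash
cat >> h.py <<'E'
YAW=66.4;O=np.array([0.5784,-0.0248,0.])
def Rw():
    a=np.radians(YAW);c,s=np.cos(a),np.sin(a);return np.array([[c,-s,0],[s,c,0],[0,0,1.]])
def r2w(p): return O+np.atleast_2d(p)@Rw().T
def w2r(p): return (np.atleast_2d(p)-O)@Rw()
def d2r(p):
    p=np.atleast_2d(np.array(p,float));c,s=np.cos(np.radians(12)),np.sin(np.radians(12))
    return np.c_[p[:,0]*c-p[:,2]*s,p[:,1],8e-3+p[:,0]*s+p[:,2]*c]
E
cat > ov.py <<'E'
import pickle,sys
from h import *
def overlay(S,tag,sx=-.045,g=0.,gx=.056,sd=None,win={"top":(180,128,325,226,5),"side":(215,138,315,270,4)}):
  m=1e-3
  for n in("top","side"):
    s=S[n];x0,y0,x1,y1,k=win[n]
    im=cv2.resize(s["image"][y0:y1,x0:x1,::-1],None,fx=k,fy=k,interpolation=cv2.INTER_CUBIC)
    def pl(P,col,deck=False,closed=False):
        P=np.array(P,float)
        P=d2r(P) if deck else P
        q=(proj(s,r2w(P))-[x0,y0]+.5)*k
        cv2.polylines(im,[np.int32(q)],closed,col,1)
    for sg in(1,-1):
        pl([(-.11,sg*.044,.018),(0,sg*.044,.018)],(0,0,255)); pl([(0,sg*.044,.01),(.228,sg*.044,.01)],(0,0,255),True)
    pl([(-.11,.044,.012),(-.11,-.044,.012)],(0,0,255)); pl([(0,.039,.008),(0,-.039,.008)],(0,200,0))
    pl([(.228,.044,0),(.228,-.044,0),(.228,-.044,.047),(.228,.044,.047)],(255,0,0),True,True)
    y=.04-g
    pl([(gx-.017,y,.04),(gx+.017,y,.04),(gx+.017,y,.064),(gx-.017,y,.064)],(255,0,255),False,True)
    pl([(gx-.017,y-.006,.064),(gx+.017,y-.006,.064)],(255,0,255))
    pl([(gx-.015,-.07,.069),(gx+.015,-.07,.069),(gx+.015,-.1,.069),(gx-.015,-.1,.069)],(0,160,255),False,True)
    for yy in(.035,-.035):
        a=np.linspace(0,2*np.pi,40)
        c=np.array([sx,yy,.036]) if sd is None else d2r([sd,yy,.028])[0]
        pl([c+.028*np.array([np.cos(t),0,np.sin(t)]) for t in a],(200,120,0))
    cv2.imwrite(f"pics/{tag}_{n}.png",im)
E
python3 - <<'E'
import pickle
from ov import *
S=pickle.load(open("a.pkl","rb"));overlay(S,"c")
E
```

```text
(no output)
```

View pics/c_top.png

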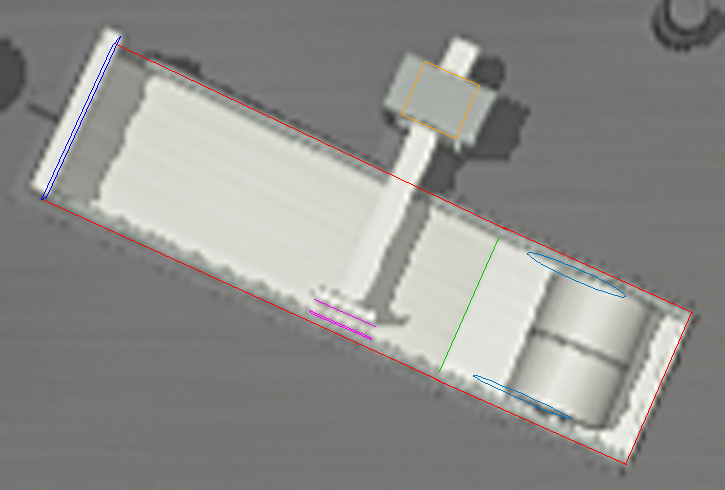

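View pics/c_side.png

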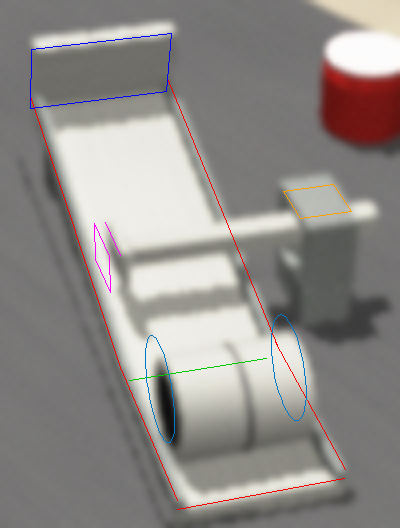

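```bash
python3 - <<'E'
import pickle
from ov import *
S=pickle.load(open("a.pkl","rb"));overlay(S,"d",sx=-.061,g=.006)
a=cv2.imread("pics/d_top.png");b=cv2.imread("pics/d_side.png")[200:]
o=np.zeros((max(len(a),len(b)),a.shape[1]-325+400,3),np.uint8);o[:len(a),:400]=a[:,325:];o[:len(b),400:]=b;cv2.imwrite("pics/d.png",o)
E
```

```text
(no output)
```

View pics/d.png

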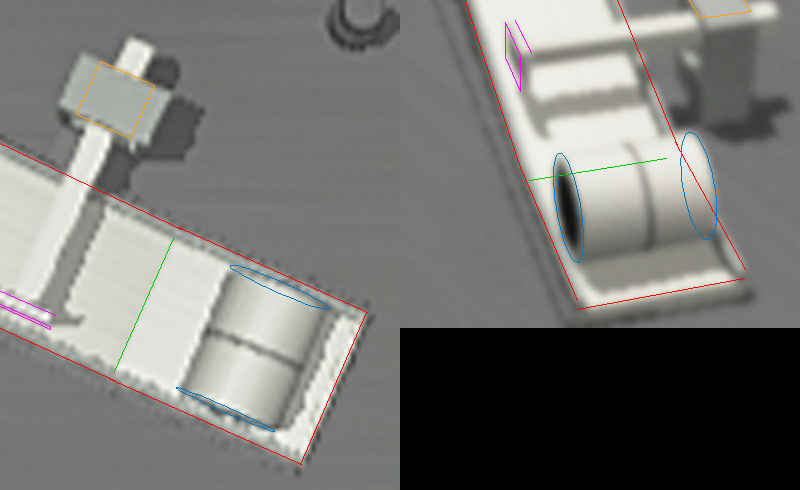

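```bash
cat >> h.py <<'E'
from scipy.spatial.transform import Rotation as Ro
TIP=.1781
def toolR(yaw=YAW-180,pitch=0): # pitch about lane y, deg (positive: tilt)
    return Ro.from_euler('z',yaw,degrees=True)*Ro.from_euler('x',180,degrees=True)
def shift(cmdp,cmdR,p_ramp_tip,R=None):
    R=R or toolR()
    tcp=r2w(p_ramp_tip)[0]-R.apply([0,0,TIP])
    return cmdR.inv().apply(tcp-cmdp),(cmdR.inv()*R).as_rotvec(),tcp
E
python3 - <<'E'
from h import *
np.set_printoptions(precision=4,suppress=True)
p0=np.array([.306,-.602,.405]);R0=Ro.from_euler('xyz',[180,0,-153.083],degrees=True)
print(shift(p0,R0,[.056,.085,.12]))
E
```

```text
(array([-0.4934,  0.4926,  0.1069]), array([ 0.    ,  0.    , -0.6891]), array([0.5229, 0.0605, 0.2981]))
```

carry_out(moves="0 -0.493 0.493 0.107 0 0 -0.689;0 -0.493 0.493 0.107 0 0 -0.689;0 -0.493 0.493 0.107 0 0 -0.689;0 -0.493 0.493 0.107 0 0 -0.689;0 -0.493 0.493 0.107 0 0 -0.689;0 -0.493 0.493 0.107 0 0 -0.689;0 -0.493 0.493 0.107 0 0 -0.689;0 -0.493 0.493 0.107 0 0 -0.689;0 -0.493 0.493 0.107 0 0 -0.689;0 -0.493 0.493 0.107 0 0 -0.689;0 -0.493 0.493 0.107 0 0 -0.689;0 -0.493 0.493 0.107 0 0 -0.689;0 -0.493 0.493 0.107 0 0 -0.689;0 -0.493 0.493 0.107 0 0 -0.689;0 -0.493 0.493 0.107 0 0 -0.689;0 -0.493 0.493 0.107 0 0 -0.689;0 -0.493 0.493 0.107 0 0 -0.689;0 -0.493 0.493 0.107 0 0 -0.689")

```text
clock: 2.7
tool_pos: [0.5216, 0.0598, 0.298]
orientation: [-180.0, 0.0, -113.7]
force: [0.0, -0.6, 0.1]
opening: 0.0007
```

```bash
cat > st.py <<'E'
from h import *
np.set_printoptions(precision=4,suppress=True)
def st(ctrl):
    o=ctrl.get_obs();R=Ro.from_euler('xyz',o["orientation"],degrees=True)
    tip=o["tool_pos"]+R.apply([0,0,TIP])
    print("t",round(o["clock"],2),"rpy",np.array(o["orientation"]),"tip ramp",w2r(tip)[0],"F ramp",Rw().T@o["force"],"F",o["force"],"open",round(o["opening"],4),"J",o["joint_pos"])
    return o,w2r(tip)[0]
def snap(ctrl,tag,**k):
    import pickle
    from ov import overlay
    S={n:ctrl.snapshot(n) for n in("top","side")};pickle.dump(S,open(tag+".pkl","wb"));overlay(S,tag,**k)
    a=cv2.imread(f"pics/{tag}_top.png");b=cv2.imread(f"pics/{tag}_side.png")
    a=cv2.resize(a,(480,324));b=cv2.resize(b,(320,422));o=np.zeros((430,800,3),np.uint8);o[:324,:480]=a;o[:422,480:]=b
    cv2.imwrite(f"pics/{tag}.png",o);return S
E
python3 - <<'E'
from plant import ctrl
from st import *
st(ctrl);snap(ctrl,"e",sx=-.062,g=.006)
E
```

```text
t 2.7 rpy [-179.9941    0.0104 -113.6817] tip ramp [0.0548 0.0859 0.1199] F ramp [-0.5149 -0.2358  0.122 ] F [ 0.0099 -0.5663  0.122 ] open 0.0007 J [ 27.9622  12.1173 -26.4613  -0.0024 -51.4096 -51.6424]
```

View pics/e.png

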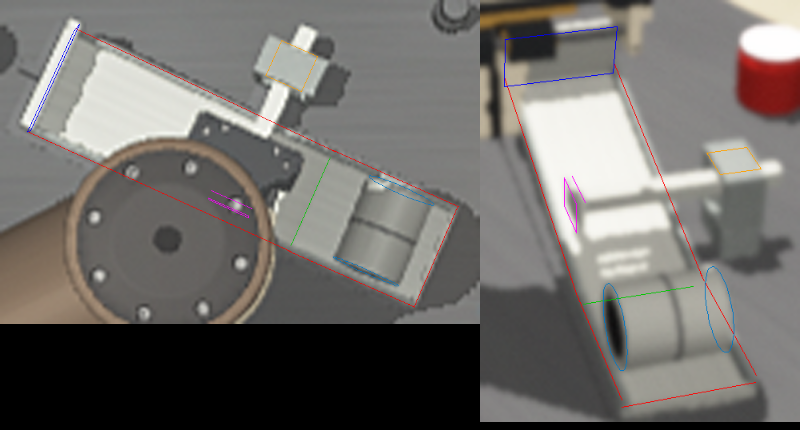

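carry_out(moves="0 0 0 0.04 0 0 0;0 0 0 0.076 0 0 0;0 0 0 0.076 0 0 0;0 0 -0.01 0.076 0 0 0;0 0 -0.018 0.076 0 0 0;0 0 -0.024 0.076 0 0 0;0 0 -0.03 0.076 0 0 0;0 0 -0.036 0.076 0 0 0;0 0 -0.042 0.076 0 0 0;0 0 -0.048 0.076 0 0 0;0 0 -0.054 0.076 0 0 0;0 0 -0.06 0.076 0 0 0;0 0 -0.06 0.076 0 0 0")

```text
clock: 4.1
tool_pos: [0.5777, 0.0366, 0.2215]
orientation: [-180.0, -0.0, -113.6]
force: [-0.3, 0.4, -0.1]
opening: 0.0008
```

```bash
python3 - <<'E'
from plant import ctrl
from st import *
st(ctrl);snap(ctrl,"f",sx=-.062,g=.03)
E
```

```text
t 4.1 rpy [-179.9819   -0.0002 -113.6233] tip ramp [0.056  0.0252 0.0434] F ramp [ 0.2696  0.4094 -0.1037] F [-0.2673  0.411  -0.1037] open 0.0008 J [ 22.9817  22.0281 -24.2572   0.0192 -43.7024 -46.6188]
```

View pics/f.png

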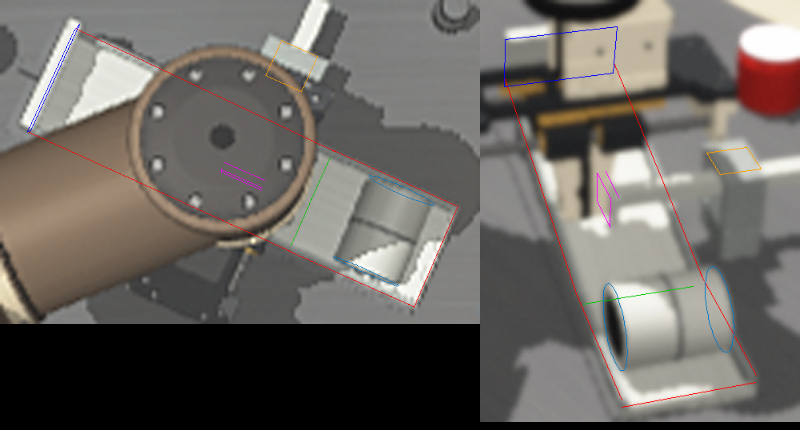

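carry_out(moves="0 0 -0.006 0 0 0 0;0 0 -0.012 0 0 0 0;0 0 -0.018 0 0 0 0;0 0 -0.024 0 0 0 0;0 0 -0.03 0 0 0 0;0 0 -0.036 0 0 0 0;0 0 -0.042 0 0 0 0;0 0 -0.048 0 0 0 0;0 0 -0.052 0 0 0 0;0 0 -0.056 0 0 0 0;0 0 -0.06 0 0 0 0;0 0 -0.062 0 0 0 0")

```text
clock: 5.4
tool_pos: [0.6341, 0.0119, 0.2217]
orientation: [-180.0, 0.0, -113.6]
force: [-2.5, 0.1, -0.2]
opening: 0.0003
```

```bash
python3 - <<'E'
from plant import ctrl
from st import *
st(ctrl);snap(ctrl,"g",sx=-.062,g=.1)
E
```

```text
t 5.4 rpy [-179.9905    0.0056 -113.6078] tip ramp [ 0.056  -0.0364  0.0436] F ramp [-0.8977  2.3474 -0.2027] F [-2.5104  0.1172 -0.2027] open 0.0003 J [ 18.6824  26.2411 -16.8626   0.0031 -46.8855 -42.2923]
```

View pics/g.png

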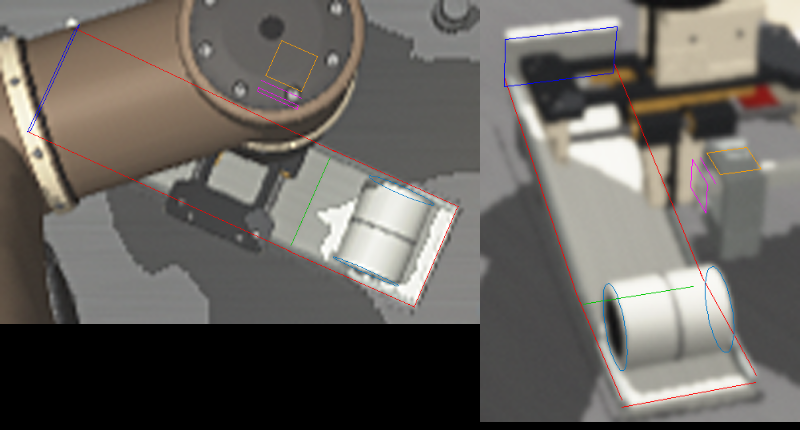

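carry_out(moves="0 0 -0.002 0 0 0 0;0 0 -0.004 0 0 0 0;0 0 -0.004 0 0 0 0")

```text
clock: 5.8
tool_pos: [0.6377, 0.0105, 0.2218]
orientation: [-180.0, 0.0, -113.6]
force: [-1.3, 0.9, -0.3]
opening: 0.0004
```

carry_out(moves="0 0 -0.002 0 0 0 0;0 0 -0.003 0 0 0 0;0 0 -0.003 0 0 0 0")

```text
clock: 6.1
tool_pos: [0.6404, 0.0093, 0.2218]
orientation: [-180.0, 0.0, -113.6]
force: [-1.2, 0.4, 0.2]
opening: 0.0003
```

carry_out(moves="0 0 -0.002 0 0 0 0;0 0 -0.003 0 0 0 0;0 0 -0.003 0 0 0 0")

```text
clock: 6.4
tool_pos: [0.6424, 0.0085, 0.2217]
orientation: [179.9, -0.0, -113.6]
force: [-5.9, 5.3, 4.5]
opening: 0.0003
```

carry_out(moves="0 0 -0.002 0 0 0 0;0 0 -0.003 0 0 0 0;0 0 -0.003 0 0 0 0")

```text
clock: 6.7
tool_pos: [0.6432, 0.0082, 0.2217]
orientation: [179.7, -0.1, -113.6]
force: [-16.3, 12.8, 12.7]
opening: 0.0002
```

carry_out(moves="0 0 0.01 0 0 0 0;0 0 0.02 0 0 0 0;0 0 0.03 -0.03 0 0 0;0.02 0 0.04 -0.08 0 0 0;0.02 0.04 0.05 -0.09 0 0 0;0.02 0.08 0.05 -0.09 0 0 0;0.02 0.12 0.05 -0.09 0 0 0;0.02 0.163 0.05 -0.09 0 0 0;0.02 0.163 0.05 -0.09 0 0 0")

```text
clock: 7.6
tool_pos: [0.5322, -0.1258, 0.3119]
orientation: [-180.0, -0.0, -113.8]
force: [1.1, 0.6, -0.1]
opening: 0.0201
```

```bash
python3 - <<'E'
from plant import ctrl
from st import *
st(ctrl);snap(ctrl,"i",sx=-.062,g=.106)
E
```

```text
t 7.6 rpy [-179.994    -0.0135 -113.8089] tip ramp [-0.1111  0.0019  0.1338] F ramp [ 1.005  -0.781  -0.1379] F [ 1.1181  0.6083 -0.1379] open 0.0201 J [  7.2414  13.1828 -22.8556   0.0181 -53.9634 -31.061 ]
```

View pics/i.png

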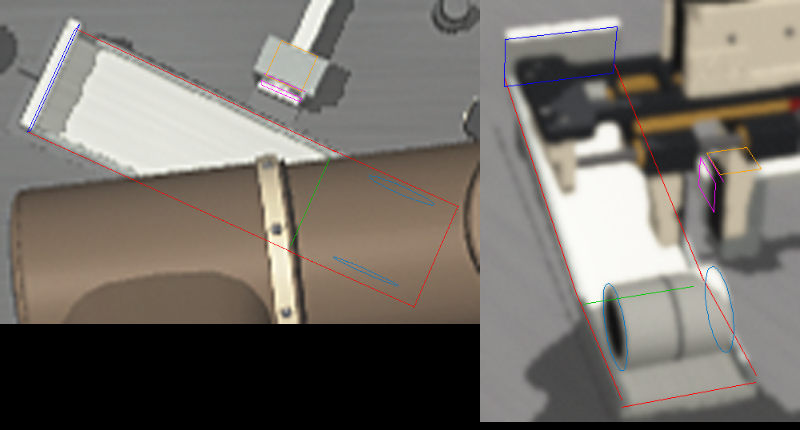

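```bash
python3 - <<'E'
import pickle,cv2
S=pickle.load(open("i.pkl","rb"))
cv2.imwrite("pics/i2.png",cv2.resize(S["side"]["image"][80:300,190:420,::-1],None,fx=3,fy=2.7,interpolation=2))
E
```

```text
(no output)
```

View pics/i2.png

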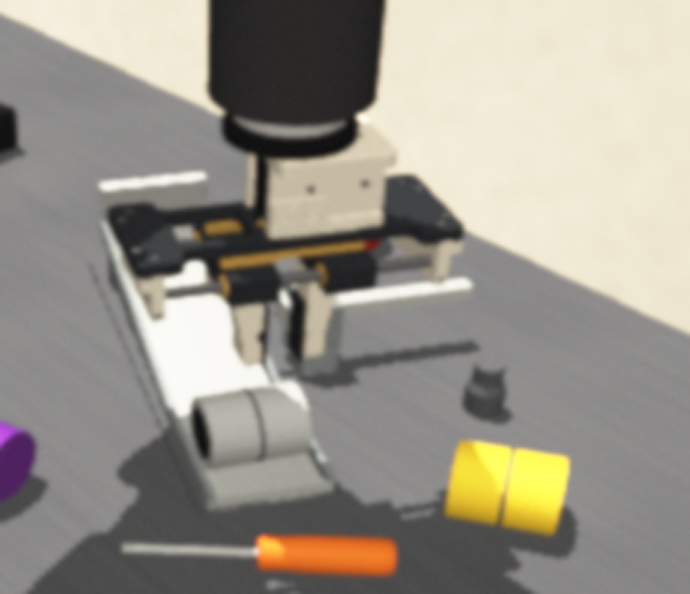

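```bash
python3 - <<'E'
import pickle
from h import *
np.set_printoptions(precision=1,suppress=True)
S=pickle.load(open("i.pkl","rb"));s=S["side"]
for dz in(0,.03,.05,.066,.08):
  for y in(-.095,-.08,-.021,.021,.08,.095):
    u=proj(s,r2w([-.111,.002+y,.134+dz]))[0]; print(dz,y,(u[0]-190)*3,(u[1]-80)*2.7)
E
```

```text
0 -0.095 417.97452966500555 335.35916238991587
0 -0.08 395.92536701067195 338.4605017056823
0 -0.021 307.4371081108382 350.90661213118057
0 0.021 242.67980079167813 360.01463371112135
0 0.08 149.1209651017033 373.1731501017275
0 0.095 124.83678002502452 376.58850517746623
0.03 -0.095 422.7823544311761 299.4977860172686
0.03 -0.08 400.3261997389216 302.51110444258313
0.03 -0.021 310.16914699384716 314.6089240137965
0.03 0.021 244.15464052938887 323.4670871321954
0.03 0.08 148.72583243699512 336.27211662426316
0.03 0.095 123.9459213851388 339.59716859139223
0.05 -0.095 426.09168542498094 274.811955490168
0.05 -0.08 403.35579372503327 277.7614055788148
0.05 -0.021 312.05093452456197 289.60615973988047
0.05 0.021 245.17090098316953 298.28242743225013
0.05 0.08 148.45345819726063 310.82959543998385
0.05 0.095 123.33169229417103 314.08867066189106
0.066 -0.095 428.80171169262496 254.59560758149797
0.066 -0.08 405.8369877570754 257.4907622012504
0.066 -0.021 313.5927079872828 269.12017619770995
0.066 0.021 246.00378777444047 277.64145527089875
0.066 0.08 148.23016891345478 289.9685927459217
0.066 0.095 122.82806949984175 293.1713096698411
0.08 -0.095 431.2201094497136 236.5539932328336
0.08 -0.08 408.05136493926574 239.39917924945817
0.08 -0.021 314.96915482917143 250.8302591914905
0.08 0.021 246.7475540751372 259.20863233135714
0.08 0.08 148.03072468553015 271.3326568831712
0.08 0.095 122.37816393639656 274.48330286053687
```

carry_out(moves="0.02 0.004 0 0.03 0 0 0;0.02 0.004 0 0.06 0 0 0;0.02 0.004 0 0.085 0 0 0;0.02 0.004 0 0.107 0 0 0;0.02 0.004 0 0.107 0 0 0;0.02 0.004 0 0.107 0 0 0")

```text
clock: 8.3
tool_pos: [0.5336, -0.1255, 0.2048]
orientation: [180.0, -0.0, -113.5]
force: [-0.2, 0.5, 0.5]
opening: 0.0202
```

```bash
python3 - <<'E'
from plant import ctrl
from st import *
st(ctrl);S=snap(ctrl,"j",sx=-.062,g=.106)
cv2.imwrite("pics/j2.png",cv2.resize(S["side"]["image"][120:320,190:390,::-1],None,fx=3.5,fy=3,interpolation=2))
E
```

```text
t 8.3 rpy [ 179.9836   -0.0332 -113.534 ] tip ramp [-0.1104  0.0008  0.0267] F ramp [0.3274 0.3966 0.4712] F [-0.2323  0.4588  0.4712] open 0.0202 J [  7.2507  21.0461 -29.0427   0.0314 -39.9422 -30.8088]
```

View pics/j2.png

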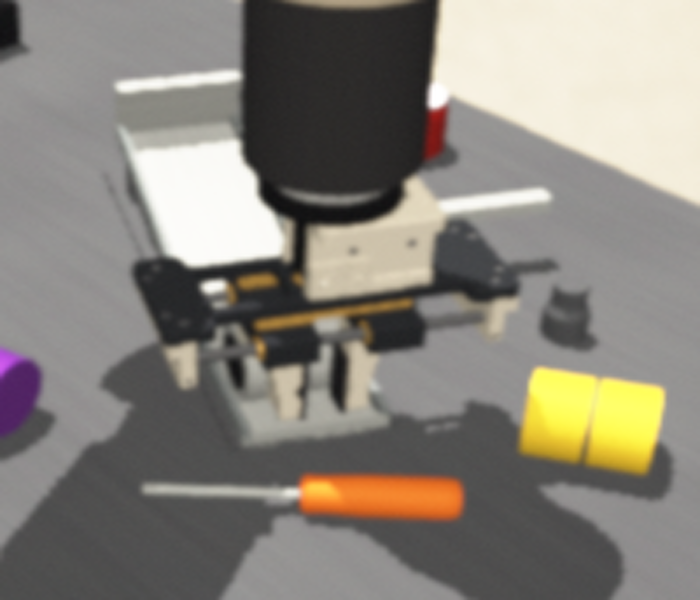

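carry_out(moves="0.02 -0.002 0 0 0 0 0;0.02 -0.004 0 0 0 0 0;0.02 -0.006 0 0 0 0 0;0.02 -0.008 0 0 0 0 0;0.02 -0.01 0 0 0 0 0;0.02 -0.012 0 0 0 0 0;0.02 -0.014 0 0 0 0 0;0.02 -0.016 0 0 0 0 0;0.02 -0.018 0 0 0 0 0;0.02 -0.02 0 0 0 0 0;0.02 -0.022 0 0 0 0 0;0.02 -0.024 0 0 0 0 0;0.02 -0.026 0 0 0 0 0;0.02 -0.028 0 0 0 0 0;0.02 -0.03 0 0 0 0 0;0.02 -0.032 0 0 0 0 0;0.02 -0.034 0 0 0 0 0;0.02 -0.036 0 0 0 0 0;0.02 -0.038 0 0 0 0 0;0.02 -0.04 0 0 0 0 0")

```text
clock: 10.4
tool_pos: [0.549, -0.0893, 0.2047]
orientation: [180.0, 0.0, -113.6]
force: [0.5, 0.6, 0.8]
opening: 0.0196
```

```bash
python3 - <<'E'
from plant import ctrl
from st import *
st(ctrl);S=snap(ctrl,"k",sx=-.034,g=.106)
cv2.imwrite("pics/k2.png",cv2.resize(S["side"]["image"][120:320,190:390,::-1],None,fx=3.5,fy=3,interpolation=2))
E
```

```text
t 10.4 rpy [ 179.9996    0.     -113.6069] tip ramp [-0.0709  0.0011  0.0266] F ramp [ 0.7362 -0.2078  0.8208] F [0.4852 0.5914 0.8208] open 0.0196 J [ 10.9275  21.6567 -27.9968  -0.0004 -40.3467 -34.5341]
```

View pics/k.png

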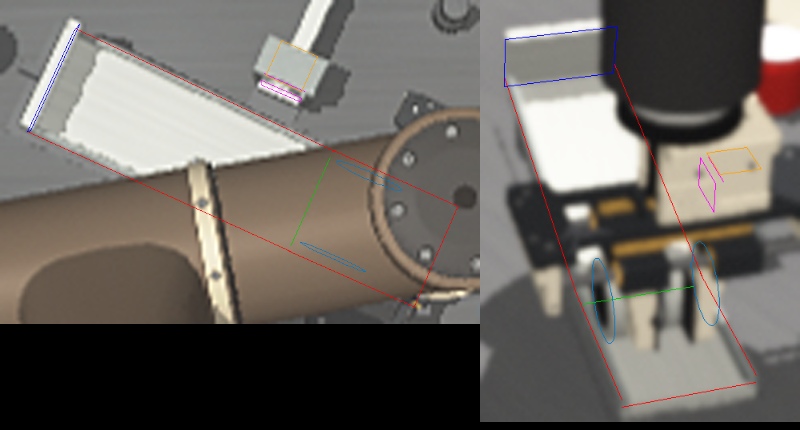

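View pics/k2.png

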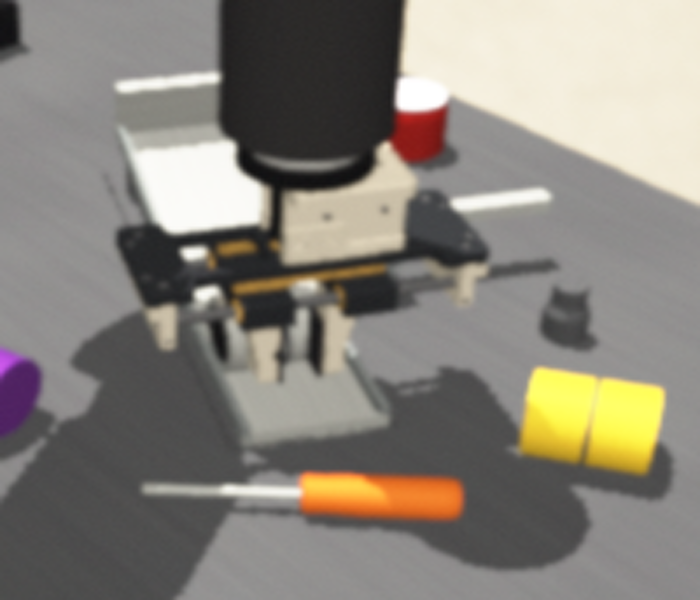

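carry_out(moves="0.02 -0.002 0 0 0 0 0;0.02 -0.004 0 0 0 0 0;0.02 -0.006 0 0 0 0 0;0.02 -0.008 0 0 0 0 0;0.02 -0.010 0 0 0 0 0;0.02 -0.012 0 0 0 0 0;0.02 -0.014 0 0 0 0 0;0.02 -0.016 0 0 0 0 0;0.02 -0.018 0 0 0 0 0;0.02 -0.02 0 0 0 0 0;0.02 -0.022 0 0 0 0 0;0.02 -0.024 0 0 0 0 0;0.02 -0.026 0 0 0 0 0;0.02 -0.028 0 0 0 0 0;0.02 -0.03 0 0 0 0 0;0.02 -0.032 0 -0.0005 0 0 0;0.02 -0.034 0 -0.001 0 0 0;0.02 -0.036 0 -0.0015 0 0 0;0.02 -0.038 0 -0.002 0 0 0;0.02 -0.04 0 -0.0025 0 0 0")

```text
clock: 12.5
tool_pos: [0.5647, -0.0532, 0.2072]
orientation: [180.0, -0.1, -113.6]
force: [-1.8, -4.0, 3.0]
opening: 0.0198
```

```bash
python3 - <<'E'
from plant import ctrl
from st import *
st(ctrl);S=snap(ctrl,"l",sd=.01,g=.106)
cv2.imwrite("pics/l2.png",cv2.resize(S["side"]["image"][120:320,190:390,::-1],None,fx=3.5,fy=3,interpolation=2))
E
```

```text
t 12.5 rpy [ 179.9599   -0.059  -113.6116] tip ramp [-0.0317  0.0013  0.0291] F ramp [-4.4268  0.0318  3.0322] F [-1.8014 -4.0438  3.0322] open 0.0198 J [ 14.3924  22.274  -26.4469   0.0331 -41.3471 -38.0289]
```

View pics/l.png

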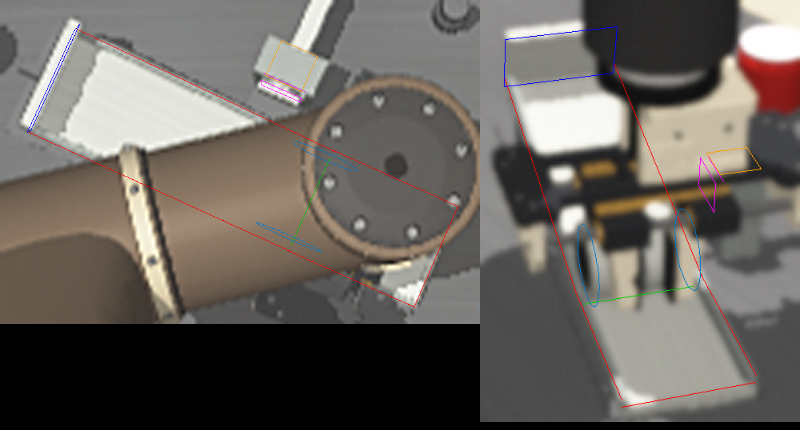

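View pics/l2.png

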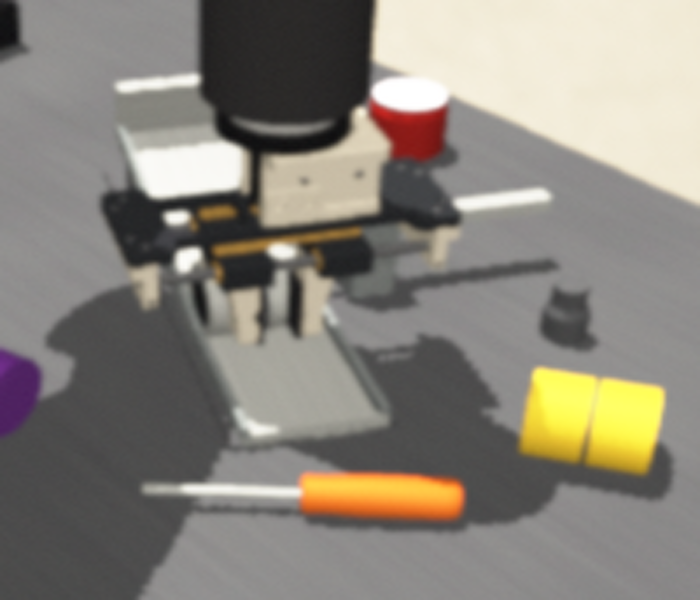

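carry_out(moves="0.02 -0.002 0 -0.0004 0 0 0;0.02 -0.004 0 -0.0009 0 0 0;0.02 -0.006 0 -0.0013 0 0 0;0.02 -0.008 0 -0.0017 0 0 0;0.02 -0.010 0 -0.0021 0 0 0;0.02 -0.012 0 -0.0026 0 0 0;0.02 -0.014 0 -0.003 0 0 0;0.02 -0.016 0 -0.0034 0 0 0;0.02 -0.018 0 -0.0038 0 0 0;0.02 -0.02 0 -0.0043 0 0 0;0.02 -0.022 0 -0.0047 0 0 0;0.02 -0.024 0 -0.0051 0 0 0;0.02 -0.026 0 -0.0055 0 0 0;0.02 -0.028 0 -0.006 0 0 0;0.02 -0.03 0 -0.0064 0 0 0;0.02 -0.032 0 -0.0068 0 0 0")

```text
clock: 14.2
tool_pos: [0.5775, -0.0239, 0.214]
orientation: [180.0, -0.0, -113.6]
force: [-2.0, -4.8, 3.1]
opening: 0.02
```

```bash
python3 - <<'E'
from plant import ctrl
from st import *
st(ctrl);S=snap(ctrl,"m",sd=.045,g=.106)
cv2.imwrite("pics/m2.png",cv2.resize(S["side"]["image"][120:320,190:390,::-1],None,fx=3.5,fy=3,interpolation=2))
E
```

```text
t 14.2 rpy [ 179.9664   -0.0482 -113.6162] tip ramp [0.0004 0.0013 0.0359] F ramp [-5.2242 -0.1338  3.1044] F [-1.9689 -4.8408  3.1044] open 0.02 J [ 17.0189  22.5574 -24.7035   0.0216 -42.7959 -40.651 ]
```

View pics/m2.png

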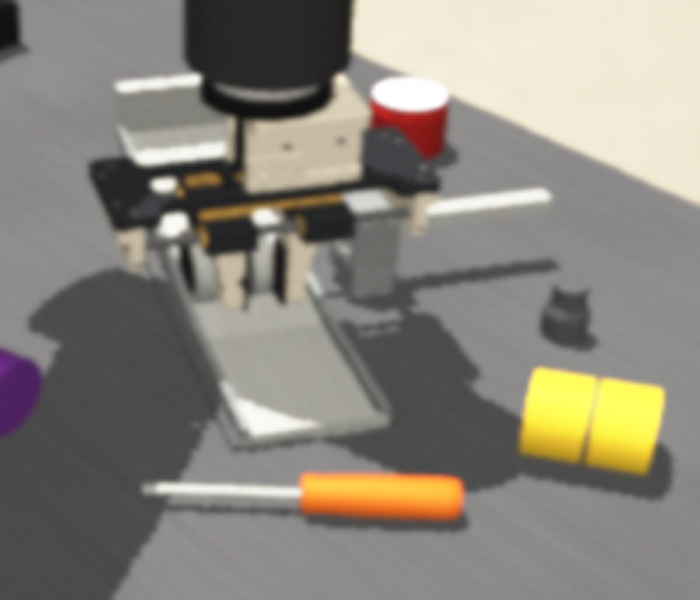

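View pics/m.png

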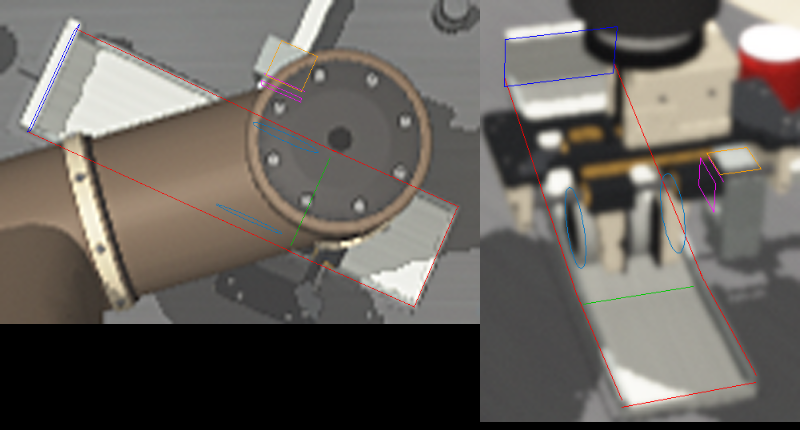

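```bash
python3 - <<'E'
import pickle
from h import *
from scipy.optimize import least_squares
s=pickle.load(open("i.pkl","rb"))["side"]
tips=np.array([(-.111,.002,.134),(-.1104,.0008,.0267),(.0004,.0013,.0359),(-.0317,.0013,.0291),(-.0709,.0011,.0266)])
for px in([(336.7,183.7),(331.4,231.7),(309.4,196),(315,207.3),(322.9,221.7)],[(241.7,196.7),(242.9,249.3),(228,210),(232.3,221.7),(236.6,235.7)]):
    f=lambda d:(proj(s,r2w(tips+d))-np.array(px)).ravel()
    r=least_squares(f,[0,0,.06]);print(r.x,np.abs(r.fun).max())
    J=r.jac;print(np.sqrt(np.diag(np.linalg.inv(J.T@J))))
for z in(.069,.03): print(proj(s,r2w([[a,b,z] for a in(.033,.079) for b in(-.07,-.1)]))) 
E
```

```text
[-0.04505111 -0.08171006  0.07552409] 1.4660465211823066
[0.0142772  0.00711093 0.01093853]
[-0.06784746  0.0927765   0.09109113] 1.059264056380158
[0.01412477 0.00342117 0.01085794]
[[290.9034261  194.16249543]
 [303.64803662 192.28110247]
 [284.25082108 183.47152846]
 [296.6032049  181.7255267 ]]
[[289.97943461 208.6102692 ]
 [302.46858378 206.67023353]
 [283.49096715 197.64475636]
 [295.60319236 195.84118212]]
```

carry_out(moves="0.02 -0.002 0 -0.0004 0 0 0;0.02 -0.004 0 -0.0009 0 0 0;0.02 -0.006 0 -0.0013 0 0 0;0.02 -0.008 0 -0.0017 0 0 0;0.02 -0.010 0 -0.0021 0 0 0;0.02 -0.012 0 -0.0026 0 0 0;0.02 -0.014 0 -0.003 0 0 0;0.02 -0.016 0 -0.0034 0 0 0;0.02 -0.018 0 -0.0038 0 0 0;0.02 -0.02 0 -0.0043 0 0 0;0.02 -0.022 0 -0.0047 0 0 0;0.02 -0.024 0 -0.0051 0 0 0;0.02 -0.026 0 -0.0055 0 0 0;0.02 -0.028 0 -0.006 0 0 0;0.02 -0.03 0 -0.0064 0 0 0;0.02 -0.032 0 -0.0068 0 0 0;0.02 -0.034 0 -0.0072 0 0 0;0.02 -0.036 0 -0.0077 0 0 0;0.02 -0.038 0 -0.0081 0 0 0;0.02 -0.04 0 -0.0085 0 0 0")

```text
clock: 16.3
tool_pos: [0.5933, 0.0125, 0.2224]
orientation: [179.9, -0.1, -113.6]
force: [-3.6, -5.4, 4.1]
opening: 0.0198
```

```bash
python3 - <<'E'
from plant import ctrl
from st import *
st(ctrl);S=snap(ctrl,"n",sd=.085,g=.106)
E
```

```text
t 16.3 rpy [ 179.9434   -0.0839 -113.6275] tip ramp [0.0399 0.0014 0.0443] F ramp [-6.3823  1.1355  4.0995] F [-3.5957 -5.3939  4.0995] open 0.0198 J [ 20.0691  23.106  -22.2487   0.0306 -44.7441 -43.7183]
```

View pics/n.png

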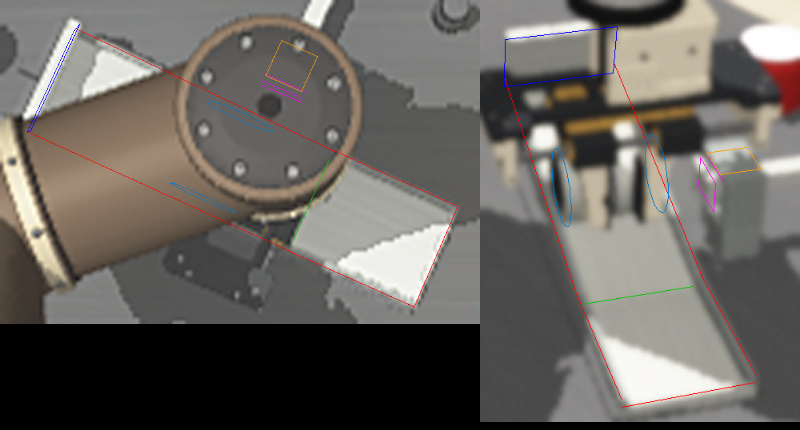

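carry_out(moves="0.02 -0.002 0 -0.0004 0 0 0;0.02 -0.004 0 -0.0009 0 0 0;0.02 -0.006 0 -0.0013 0 0 0;0.02 -0.008 0 -0.0017 0 0 0;0.02 -0.010 0 -0.0021 0 0 0;0.02 -0.012 0 -0.0026 0 0 0;0.02 -0.014 0 -0.003 0 0 0;0.02 -0.016 0 -0.0034 0 0 0;0.02 -0.018 0 -0.0038 0 0 0;0.02 -0.02 0 -0.0043 0 0 0;0.02 -0.022 0 -0.0047 0 0 0;0.02 -0.024 0 -0.0051 0 0 0;0.02 -0.026 0 -0.0055 0 0 0;0.02 -0.028 0 -0.006 0 0 0;0.02 -0.03 0 -0.0064 0 0 0;0.02 -0.032 0 -0.0068 0 0 0;0.02 -0.034 0 -0.0072 0 0 0;0.02 -0.036 0 -0.0077 0 0 0;0.02 -0.038 0 -0.0081 0 0 0;0.02 -0.04 0 -0.0085 0 0 0")

```text
clock: 18.4
tool_pos: [0.6094, 0.0491, 0.2309]
orientation: [179.9, -0.1, -113.6]
force: [-2.7, -6.1, 4.4]
opening: 0.0198
```

```bash
python3 - <<'E'
from plant import ctrl
from st import *
st(ctrl);S=snap(ctrl,"o",sd=.126,g=.106)
cv2.imwrite("pics/o2.png",cv2.resize(S["side"]["image"][120:270,190:340,::-1],None,fx=5,fy=4,interpolation=2))
E
```

```text
t 18.4 rpy [ 179.9438   -0.0895 -113.6321] tip ramp [0.0798 0.0014 0.0528] F ramp [-6.7086  0.0332  4.393 ] F [-2.7162 -6.1342  4.393 ] open 0.0198 J [ 22.896   23.8769 -19.4519   0.0285 -46.7749 -46.5477]
```

View pics/o2.png

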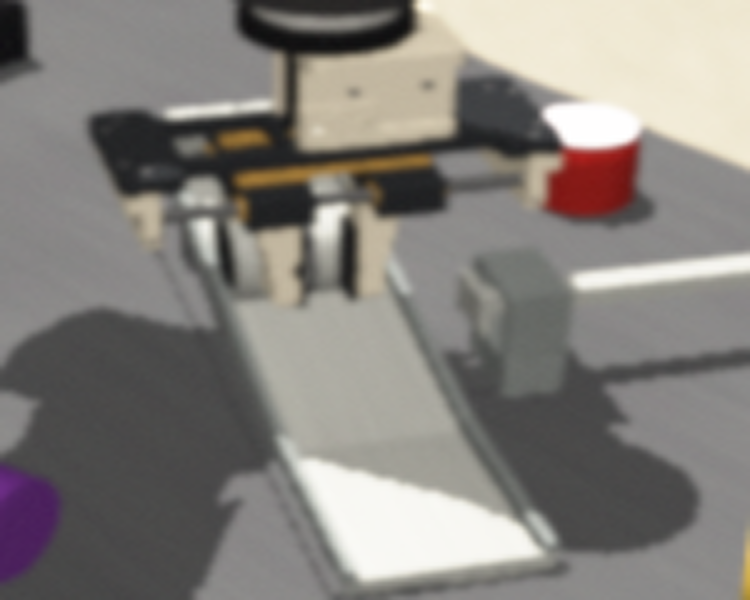

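carry_out(moves="0.02 -0.002 0 -0.0004 0 0 0;0.02 -0.004 0 -0.0009 0 0 0;0.02 -0.006 0 -0.0013 0 0 0;0.02 -0.008 0 -0.0017 0 0 0;0.02 -0.010 0 -0.0021 0 0 0;0.02 -0.012 0 -0.0026 0 0 0;0.02 -0.014 0 -0.003 0 0 0;0.02 -0.016 0 -0.0034 0 0 0;0.02 -0.018 0 -0.0038 0 0 0;0.02 -0.02 0 -0.0043 0 0 0;0.02 -0.022 0 -0.0047 0 0 0;0.02 -0.024 0 -0.0051 0 0 0;0.02 -0.026 0 -0.0055 0 0 0;0.02 -0.028 0 -0.006 0 0 0;0.02 -0.03 0 -0.0064 0 0 0;0.02 -0.032 0 -0.0068 0 0 0;0.02 -0.034 0 -0.0072 0 0 0;0.02 -0.036 0 -0.0077 0 0 0;0.02 -0.038 0 -0.0081 0 0 0;0.02 -0.04 0 -0.0085 0 0 0")

```text
clock: 20.5
tool_pos: [0.6254, 0.0857, 0.2394]
orientation: [179.9, -0.1, -113.6]
force: [-1.7, -5.8, 4.4]
opening: 0.0196
```

carry_out(moves="0.02 -0.002 0 -0.0004 0 0 0;0.02 -0.004 0 -0.0009 0 0 0;0.02 -0.006 0 -0.0013 0 0 0;0.02 -0.008 0 -0.0017 0 0 0;0.02 -0.010 0 -0.0021 0 0 0;0.02 -0.012 0 -0.0026 0 0 0;0.02 -0.014 0 -0.003 0 0 0;0.02 -0.016 0 -0.0034 0 0 0;0.02 -0.018 0 -0.0038 0 0 0;0.02 -0.02 0 -0.0043 0 0 0")

```text
clock: 21.5
tool_pos: [0.6334, 0.1039, 0.2437]
orientation: [179.9, -0.1, -113.6]
force: [-2.9, -6.8, 4.3]
opening: 0.02
```

```bash
python3 - <<'E'
from plant import ctrl
from st import *
st(ctrl);S=snap(ctrl,"p",sd=.188,g=.106)
cv2.imwrite("pics/p2.png",cv2.resize(S["side"]["image"][100:250,190:340,::-1],None,fx=5,fy=4,interpolation=2))
E
```

```text
t 21.5 rpy [ 179.9412   -0.1052 -113.6357] tip ramp [0.1397 0.0013 0.0656] F ramp [-7.4072 -0.0579  4.3486] F [-2.9124 -6.8109  4.3486] open 0.02 J [ 26.7126  25.4205 -14.6773   0.0285 -50.0208 -50.3666]
```

View pics/p2.png

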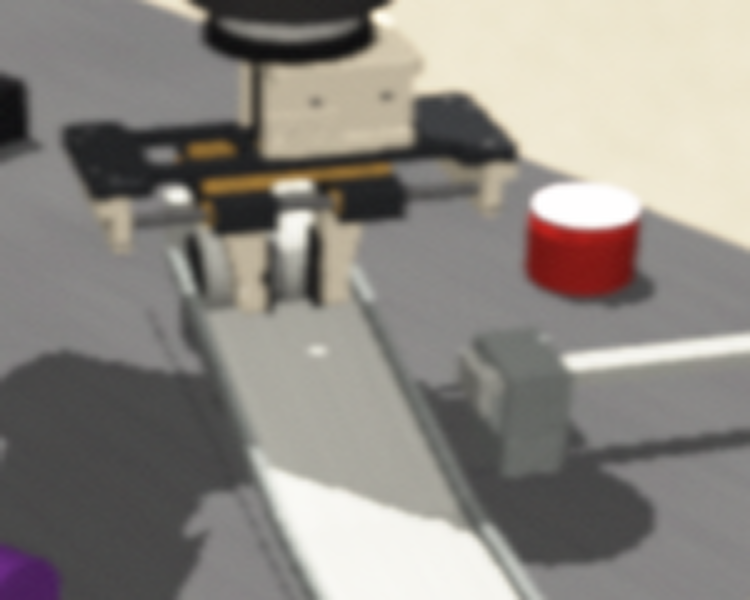

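View pics/p.png

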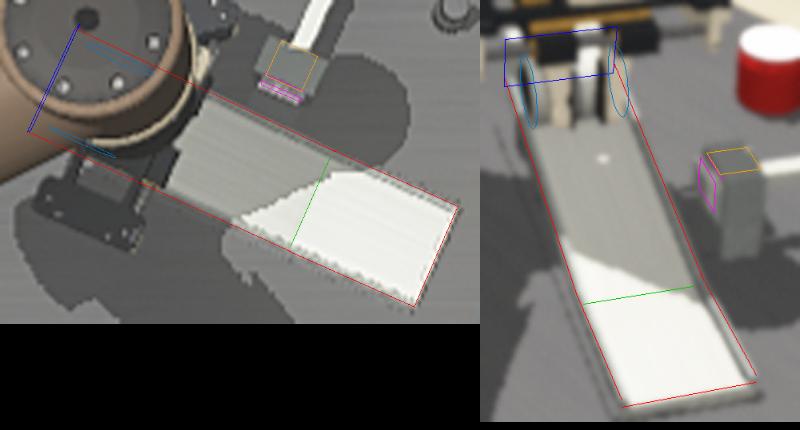

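carry_out(moves="0.02 -0.001 0 -0.0002 0 0 0;0.02 -0.002 0 -0.0004 0 0 0;0.02 -0.003 0 -0.0006 0 0 0;0.02 -0.004 0 -0.0009 0 0 0;0.02 -0.005 0 -0.0011 0 0 0;0.02 -0.006 0 -0.0013 0 0 0;0.02 -0.007 0 -0.0015 0 0 0;0.02 -0.008 0 -0.0017 0 0 0")

```text
clock: 22.4
tool_pos: [0.6366, 0.1112, 0.2454]
orientation: [179.9, -0.1, -113.6]
force: [-2.9, -6.3, 3.9]
opening: 0.02
```

carry_out(moves="0.02 -0.001 0 -0.0002 0 0 0;0.02 -0.002 0 -0.0004 0 0 0")

```text
clock: 22.6
tool_pos: [0.6374, 0.1131, 0.2458]
orientation: [179.9, -0.1, -113.6]
force: [-3.2, -6.3, 3.6]
opening: 0.0203
```

carry_out(moves="0.02 -0.001 0 -0.0002 0 0 0;0.02 -0.002 0 -0.0004 0 0 0")

```text
clock: 22.8
tool_pos: [0.6378, 0.1139, 0.2459]
orientation: [179.9, -0.2, -113.7]
force: [-3.6, -14.0, 4.6]
opening: 0.0201
```

carry_out(moves="0.02 -0.0005 0 0 0 0 0;0.02 -0.001 0 0 0 0 0;0.02 -0.001 0 0 0 0 0")

```text
clock: 23.1
tool_pos: [0.6379, 0.1141, 0.2459]
orientation: [179.9, -0.3, -113.7]
force: [-4.3, -14.2, 5.9]
opening: 0.0197
```

```bash
python3 - <<'E'
from plant import ctrl
from st import *
o,_=st(ctrl);print(o["moment"]);S=snap(ctrl,"q",sd=.2,g=.106)
cv2.imwrite("pics/q2.png",cv2.resize(S["side"]["image"][110:230,200:320,::-1],None,fx=6,fy=5,interpolation=2))
E
```

```text
t 23.1 rpy [ 179.8609   -0.3196 -113.671 ] tip ramp [0.1501 0.0015 0.0678] F ramp [-14.7824  -1.7429   5.8849] F [ -4.321  -14.2438   5.8849] open 0.0197 J [ 27.3873  25.8229 -13.6622   0.1195 -50.851  -51.1344]
[-5.2634  1.4822 -0.1079]
```

View pics/q2.png

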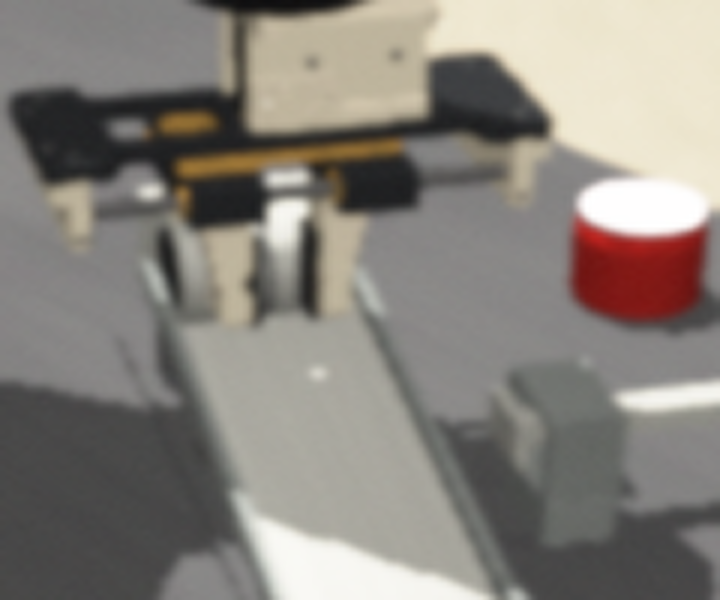

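View pics/q.png

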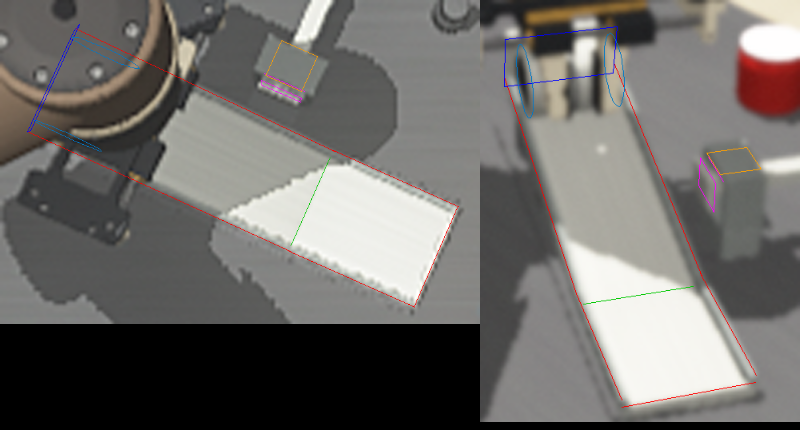

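carry_out(moves="0.02 0.0005 0 0 0 0 0;0.02 0.001 0 0 0 0 0;0.02 0.001 0 0 0 0 0;0.02 0.001 0 0 0 0 0")

```text
clock: 23.6
tool_pos: [0.6378, 0.1138, 0.2459]
orientation: [179.9, -0.2, -113.7]
force: [-3.5, -11.6, 4.1]
opening: 0.0198
```

```bash
python3 - <<'E'
from plant import ctrl
from st import *
o,_=st(ctrl);print(o["moment"])
E
```

```text
t 23.6 rpy [ 179.89     -0.2293 -113.6677] tip ramp [0.1501 0.0014 0.0678] F ramp [-12.0036  -1.3931   4.0782] F [ -3.5291 -11.5574   4.0782] open 0.0198 J [ 27.3601  25.7862 -13.7072   0.0758 -50.7541 -51.0761]
[-4.115   1.2429 -0.1051]
```

carry_out(moves="0.02 0.0005 0 0 0 0 0;0.02 0.001 0 0 0 0 0;0.02 0.0015 0 0 0 0 0;0.02 0.0015 0 0 0 0 0;0.02 0.0015 0 0 0 0 0")

```text
clock: 24.1
tool_pos: [0.6375, 0.1135, 0.2459]
orientation: [179.9, -0.1, -113.6]
force: [-2.7, -7.2, 2.4]
opening: 0.0202
```

```bash
python3 - <<'E'
from plant import ctrl
from st import *
o,_=st(ctrl);print(o["moment"]);S=snap(ctrl,"r",sd=.2,g=.106)
for n in S:
    print(n,[(round(d["confidence"],2),np.array(d["at"])) for d in ctrl.mark_of(S[n],"sleeve_center")[:3]],"expect",proj(S[n],r2w(d2r([.2,0,.028])))[0][::-1])
a=cv2.imread("pics/q2.png");b=cv2.resize(S["side"]["image"][110:230,200:320,::-1],(720,600),interpolation=2)
print(np.abs(a.astype(int)-b).mean());cv2.imwrite("pics/r2.png",b)
st(ctrl)
E
```

```text
t 24.1 rpy [ 179.9285   -0.1119 -113.6486] tip ramp [0.15   0.0014 0.0678] F ramp [-7.6652 -0.3602  2.3885] F [-2.7387 -7.1683  2.3885] open 0.0202 J [ 27.3251  25.7341 -13.7734   0.0193 -50.6244 -50.986 ]
[-2.3582  0.8886 -0.124 ]
top [(0.91, array([160.9, 354.1])), (0.91, array([260.4, 256.3]))] expect [156.0237 205.7609]
side [(0.96, array([264. , 356.9])), (0.95, array([244.1, 178.4])), (0.81, array([157.6, 244. ]))] expect [161.164  242.5601]
1.292638888888889
t 24.3 rpy [ 179.9297   -0.1124 -113.6453] tip ramp [0.1501 0.0014 0.0678] F ramp [-7.4809 -1.1854  1.6106] F [-1.9087 -7.3298  1.6106] open 0.0202 J [ 27.3282  25.7352 -13.7712   0.0209 -50.6252 -50.9868]
```

View pics/r2.png

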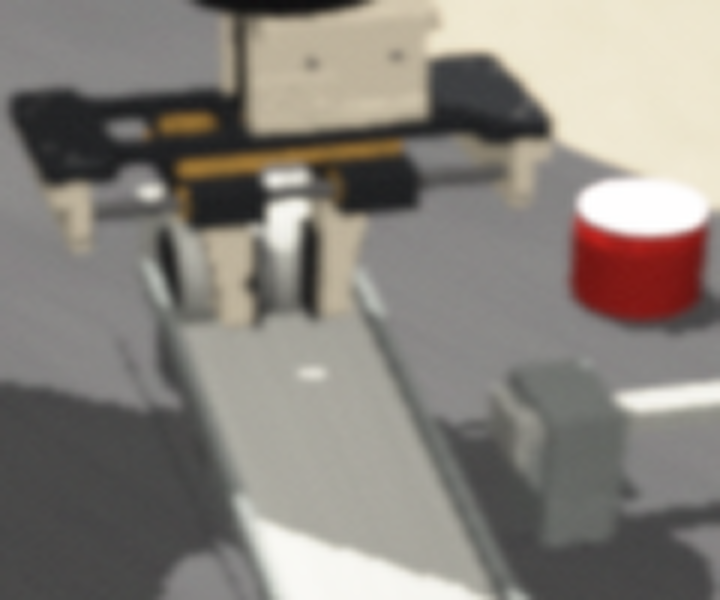

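```bash
python3 - <<'E'
from plant import ctrl
print(ctrl.close_job())
E
```

```text
the job is handed in; nothing more can be done
None
```

The gate bar is out of the lane and the sleeve is held against the end stop with about 7.5 N. I handed the job in at 24.3 s.

**Gate:** I pushed the plate with closed fingertips until the force rose to about 24 N, which I took as the end of its travel. The top picture shows the plate beside the guide block, outside the lane. At the start I measured the plate about 6 mm nearer mid-lane than the 40 mm stated. That stayed unexplained, but the travel from there fits 0.10 m.

**Sleeve:** I pushed it up at about 20 mm/s with two fingers spaced 20 mm apart, without gripping or lifting. In each of the pictures I viewed on the way up it sat against the fingers.
- The push force jumped from about 7 N to 15 N near the expected stop position (fingers at 150 mm, expected about 152 mm). I then eased off to about 7.5 N, and the fingertips did not move.
- The largest wrist force I saw was about 24 N.

**Checks that were weak or disagreed:**
- The side camera's sleeve mark was about 4 px from where it should be. Most of that matches an offset I had already seen across that whole view.
- The top camera could not see the sleeve under the arm at the end.
- Squareness therefore rests on the even two-finger contact, the small twisting moment and the side picture, not on a direct measurement.

I did not touch any of the other things on the bench.

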